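Lock the toner cartridge into its service stand with the ball-lock pin

ROBOT

A 6-joint arm with a two-finger parallel gripper is mounted at the origin on the work surface. World frame = base frame: x ahead of the robot, y to its left, z up, the work surface at z = 0. Lengths are in m, angles in rad, forces in N, time in s.
With the tool pointing down it reaches from about 0.35 to 0.775 m from the base axis. Payload 7.3 kg.
Tool frame: the origin (TCP) lies at the very end of the fingers, on their centre line; the grasp point (between the pads) lies 19 mm behind it (robot.grasp_offset is the z of the grasp point in the tool frame, in m); z points along the fingers, y is the direction in which the jaws open and shut (so a half turn about z gives the same grasp; the last joint's range is limited). The gripper opens to 92 mm and grips with 3 to 60 N. Pads are 19 mm wide; open, the fingers measure 130 mm over their backs; the gripper's body (75 mm by 190 mm) begins 47 mm behind the grasp point.
Start: joints at [-1.472, 0.342, 1.524, -0, 1.275, -0.146], TCP at [0.127, -0.509, 0.227] pointing down, gripper open.
Joint ranges: [-2.53, 2.53], [-0.77, 2.02], [0.04, 2.7], [-1, 4.14], [0.28, 2.66], [-3.11, 3.11]. Speed limits (rad/s): [2.57, 2.57, 3.14, 3.14, 3.14, 3.14].

INTERFACE

Orientations are given as [roll, pitch, yaw] about the fixed x, y, z axes, in that order (R = Rz(yaw) Ry(pitch) Rx(roll)).
In Python, from cell import robot, eyes gives the robot as it stands.
- The arm moves only by the shell command python3 -m handwheel 'ROWS' [FORCE]. ROWS is JSON, one flat list of numbers, 7 for each row, row after row: the shift along the tool's x, y, z in cm, then the turn, a rotation vector about the tool's x, y, z in degrees, then the gripper command: -1 is fully open, 1 is shut, values between are in proportion. A call has 1 to 12 rows; each row is the pose to reach, as a shift and turn from the pose commanded when the call began, along the tool's axes at that moment; what a row does not reach only later rows make up. A row lasts 1/12 s, in which the tool goes at most 41.7 mm and 7.16 degrees, less where a joint would pass 70% of its speed; a pose out of reach is approached as far as the arm can. A call with a gripper value outside its range is refused whole. The fingers move at their own pace and stop on an object; FORCE is the grip in N (left out, the last holds). Time passes only in rows, so rows that repeat a pose let the fingers close. It gives the time, the measured TCP pose, the force and the opening at its end, in the units of the state.
- robot.observe(): the state, without advancing time (a new reading comes with each control period).
- eyes.read_camera(name): name is "scene" or "top"; returns (picture, depth): 400x640x3 uint8, blue, green, red; 400x640 float32, m along the optical axis (not along the pixel's ray), 0 where there is no reading.
- eyes.camera_info(name): a dict with "fovy" (degrees; the focal length in pixels is half the picture's height over the tangent of half this angle, whatever the lens; pixels are square), "cx", "cy" (the principal point, pixels), "position" and "attitude" of the camera in the world. Camera axes: x right, y down, z forward; pixel columns grow to the right and rows downward; lengths in m; the calibration is good to about 2 mm. A picture is of the moment at which its call begins. camera_info takes no time and is no camera call.
- robot.hand_in(): hands the job in, once; it reports no verdict.
The state is a dict: "time": time; "qpos": joint angles; "qvel": joint speeds; "joint_efforts": joint torques, N m; "tool_pos": TCP position; "tool_rot": TCP orientation; "contact_force": force on the tool from outside, world axes, zero at the start; "torque": the same for the moment, N m; "opening": finger opening in m.
Only numpy, scipy, OpenCV 4.12 (cv2) and the standard library are available. Lean on these libraries where they do the work, as an engineer would, in place of code of your own. Each camera call takes 0.05 s, during which the arm holds its last target. There are 200 camera calls.

TASK

Lock the toner cartridge down in its service stand: swing the hold-down bar over the cartridge until you feel it come gently up against the latch's column, then take the ball-lock pin from the wooden tool block and, keeping its thumb button held in, feel for the latch's bore and ease the pin straight down through latch and bar until its shoulder sits fully home. Then let go, so that the button springs out and the pin is locked. Never ram the bar or force the pin (no more than 40 N on the stand), and leave the cartridge, the drift and the other things on the bench where they are.

Things in the scene. Friction and masses are not known exactly. Their poses are not given: they have to be found in the camera images.
- stand: Aluminium service stand fixed to the bench: base plate 250 (x) x 300 (y) x 12 mm, a toner cartridge lying in it along y, a hinge post with the steel hold-down bar at x = +87.5 mm, y = 0, a latch post at x = -87.5 mm. Origin: centre of the base plate's underside, on the bench; z up.
- latch_nominal (a point): NOMINAL centre of the latch's bore, on its upper plate's top, 111 mm above the bench. The post is slot-bolted: the real bore is off by up to 5 mm along the stand's x and 6 mm along its y, either way: feel for it. Two 40 x 40 x 10 mm plates, bore 15.5 mm diameter, sharp-edged; lower plate at 79 to 89 mm height, open below. Column on the +y side, its inner face 15.5 mm from the bore's axis; the mouth for the bar faces -y.
- hinge (a point): Point on the bar's vertical hinge axis, 100 mm above the bench (the level of the bar's upper face).
- bar (a joint): Hold-down bar's angle, rad: 0 = pointing along the stand's -x, square across the cartridge; positive = swung open, anticlockwise from above (towards the stand's -y). Starts 1.0 to 1.5 open, about 1 N at the knob moves it, stays where left. The latch's column stops it at about 0 (at most 0.04 either way, as the post stands) with its slot over the bore within 1 mm.
- bar_knob (a point): On the axis of the bar's upright black knob, 124 mm above the bench, 112 mm from the hinge. Knob: 18 mm diameter, from 104 to 138 mm above the bench, on a 10 mm stem. The bar is 24 mm wide; underside 90, upper face 100 mm above the bench.
- bar_eye (a point): Centre of the slotted eye in the bar's end, at its upper face (100 mm above the bench), 175 mm from the hinge: a slot through the bar, 27.5 mm along the bar (this point's x) by 15.5 mm across it (y), in a 52 x 30 mm end. With the bar against the latch the bore lies under the slot, up to 6 mm to either side of this point along the slot.
- pin: Ball-lock pin, 0.14 kg, upright in one of the tool block's bores, resting on its shoulder. Origin: on its axis at the shoulder's underside; z up along the axis. Shoulder: steel disc 30 mm wide, 4 mm thick. Handle: black block 34 (x) x 22 (y) mm, from 4 to 46 mm above the origin, thumb button on its +x face. Seated: shoulder on the latch's upper plate, origin 111 mm above the bench. Any yaw fits.
- pin_tip (a point): Centre of the pin's nose, 47 mm below pin's origin. Shank 14 mm diameter, its last 6 mm tapering to 12 mm at the nose. Two locking balls, 37 mm below the origin on the pin's +y and -y, stand 3 mm proud (20 mm over both) while the button is out and do not pass the bores; with the button in they are inside the shank. Seated, they are 1.5 mm below the lower plate.
- button (a joint): The pin's thumb button, m: 0 = sprung out (balls out), 0.004 = flush with the handle (balls in). Steel, 14 mm wide, 26 mm tall, centred 26 mm above the pin's origin, 4 mm proud (38 mm over handle and button). Squeezing along the pin's x until flush takes 10 N: grip with 20 to 40 N and keep the grip while inserting.
- block: Wooden tool block fixed to the bench, 180 (x) x 64 (y) x 66 (z) mm, two bores of 24 mm diameter, 58 mm deep, at x = -48 and +48 mm: one holds the pin, the other the drift. Origin: centre of its underside.
- drift: Drift punch standing in the block's other bore: round grooved aluminium handle of 20 mm diameter and 46 mm length over a 30 mm steel disc, no button. Origin: at the disc's underside, on the block's top. Not to be moved.
- cartridge: Black toner cartridge 98 x 260 mm, 69 mm tall, loose in the stand (its top 81 mm above the bench, 3 mm below the bar's rubber pad). Origin: centre of its underside. Not to be moved.
- driver: Screwdriver with blue handle, 200 mm, lying on the bench; leave alone.
- brush: Flat brush with wooden handle, 170 mm, lying between stand and block; leave alone.
- wrench: Steel spanner, 180 mm, lying on the bench; leave alone.
- toner_bottle: Grey toner bottle, 72 mm diameter, 190 mm tall; leave alone.
- small_bottle: Small amber bottle, 42 mm diameter, 85 mm tall; leave alone.
- cutter: Yellow snap-off knife, 165 mm, lying on the bench; leave alone.
- drum_gear: White ring gear blank, 38 mm diameter, 10 mm high, lying on the bench; leave alone.
Mind the look-alikes: they are no part of the job. Leave any red look-alike of the pin alone.

How it is judged:
On the way, in this order (a step that is already met when the one before it is completed fails the run):
1. the hold-down bar is swung across the cartridge into the latch, against its column (value of joint bar between -0.055 and 0.055 rad), for 0.2 s.
2. the pin is home through latch and bar with its button held in (z of pin in the frame of stand between 0.1085 and 0.1128 m and x of pin in the frame of bar_eye between -0.0085 and 0.0085 m and y of pin in the frame of bar_eye between -0.003 and 0.003 m and x of pin_tip in the frame of bar_eye between -0.0085 and 0.0085 m and y of pin_tip in the frame of bar_eye between -0.003 and 0.003 m and angle between pin's own z axis and vertical below 0.06 rad and value of joint button above 0.003 m), for 0.1 s.
At the end, for the whole second after the job is handed in: Bar across the cartridge in the latch (within 0.055 rad of square); pin upright (0.06 rad) through latch and slotted eye (axis within 3 mm of the slot's middle line), shoulder on the latch within 1.8 mm of home, button sprung out (under 1 mm in), at rest; cartridge within 10 mm of its place (all of step 1 and z of pin in the frame of stand between 0.1085 and 0.1128 m and x of pin in the frame of bar_eye between -0.0085 and 0.0085 m and y of pin in the frame of bar_eye between -0.003 and 0.003 m and x of pin_tip in the frame of bar_eye between -0.0085 and 0.0085 m and y of pin_tip in the frame of bar_eye between -0.003 and 0.003 m and angle between pin's own z axis and vertical below 0.06 rad and value of joint button below 0.001 m and linear speed of pin below 0.01 m/s and distance of cartridge from where it was at the start of the episode below 0.01 m); the robot touches nothing.
It fails at once if the pin presses on the stand, latch or bar with more than 40 N (contact force between pin and stand above 40 N).
It fails at once if the bar is rammed against the latch's column with more than 40 N (contact force between latch_c0 and anything else above 40 N).
It fails at once if the cartridge is moved by more than 10 mm (distance of cartridge from where it was at the start of the episode above 0.01 m).
It fails at once if the drift is moved by more than 20 mm (distance of drift from where it was at the start of the episode above 0.02 m).
It fails at once if another thing on the bench is moved by more than 30 mm (distance of any of driver, brush, wrench, toner_bottle, small_bottle, cutter, drum_gear from where it was at the start of the episode above 0.03 m).
It also fails if it takes over 72 s, if anything falls off the work surface, if the arm or the gripper's body presses on something with over 40 N, if the wrist force passes 120 N, or if a joint passes its speed limit or range.

## Working session

There is one attempt and no reset: what is moved stays moved. The work goes in short steps, Python scripts to look and compute and a shell command to move; the robot and the scene stay as the last step left them, time stands still between calls to the robot, and variables do not carry over. Pictures are saved under pics/ and viewed, about 8 in all and at most 12, crops included, and the job is handed in when it is done.

```bash
ls; mkdir -p pics; cat > h.py <<'E'
import numpy as np, cv2
from cell import robot, eyes
from scipy.spatial.transform import Rotation as R
def info(n):
    i=eyes.camera_info(n); f=200/np.tan(np.radians(i["fovy"])/2); return i,f
def rot(a):
    a=np.array(a,float)
    return a if a.shape==(3,3) else R.from_euler('xyz',a).as_matrix()
def pt(n,u,v,d=None,z=None):
    i,f=info(n); r=rot(i["attitude"])@np.array([(u-i["cx"])/f,(v-i["cy"])/f,1]); p=np.array(i["position"])
    return p+r*(d if d is not None else (z-p[2])/r[2])
def pix(n,P):
    i,f=info(n); c=rot(i["attitude"]).T@(np.array(P)-i["position"]); return c[:2]/c[2]*f+[i["cx"],i["cy"]]
E
python3 - <<'E'
from h import *
for n in("scene","top"):
    im,d=eyes.read_camera(n); cv2.imwrite(f"pics/{n}0.png",im); np.save(f"{n}0.npy",d); print(n,eyes.camera_info(n))
print(robot.observe(),robot.grasp_offset)
E
```

```text
pics
scene {'fovy': 42.35541231213555, 'cx': 309.2703810532082, 'cy': 194.81371583432843, 'position': array([ 1.12209698, -0.66310767,  0.94116422]), 'attitude': array([-2.39903739, -0.01039112,  0.79193449])}
top {'fovy': 55.1569678658867, 'cx': 318.8150213319136, 'cy': 198.75581370862025, 'position': array([ 0.4987024 , -0.10451035,  0.99955473]), 'attitude': array([-3.04052848, -0.00471746, -1.58905218])}
{'time': 0.1, 'qpos': array([-1.47201557e+00,  3.42651885e-01,  1.52489344e+00, -1.65861756e-05,
        1.27539600e+00, -1.46015887e-01]), 'qvel': array([ 1.76115243e-04, -3.24264388e-03, -2.52963276e-03,  8.32478798e-04,
        6.57897979e-05,  7.14401979e-06]), 'joint_efforts': array([ 1.02080186e-03, -4.32004988e+01, -2.44693226e+01,  7.18912901e-02,
        5.26107650e-02, -4.73700993e-05]), 'tool_pos': array([ 0.12721218, -0.50899402,  0.22612485]), 'tool_rot': array([-3.14025603e+00, -1.80535612e-04,  2.44801358e-01]), 'contact_force': array([0.03798505, 0.00881292, 0.31483829]), 'torque': array([ 0.02337358, -0.00561316, -0.0415448 ]), 'opening': 0.09178339773045684} -0.0188
```

View pics/top0.png

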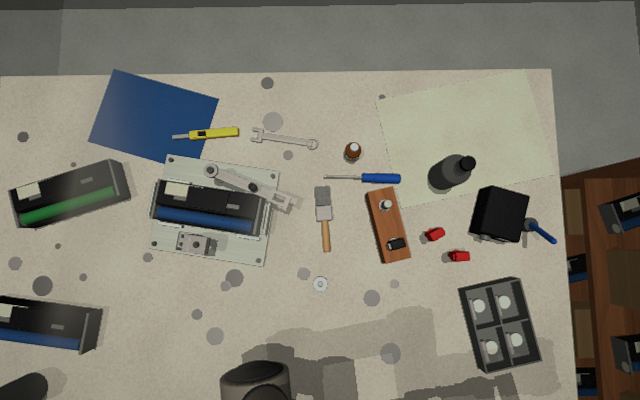

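View pics/scene0.png

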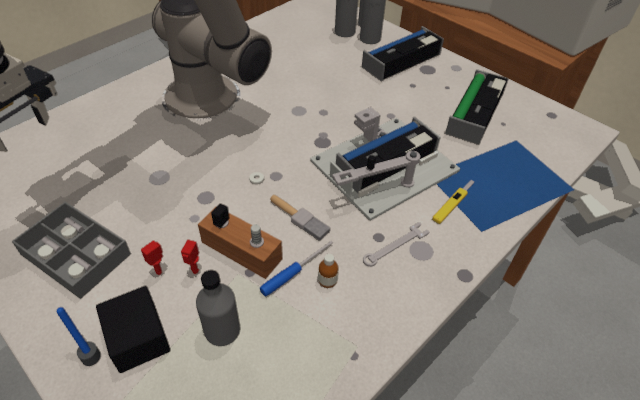

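Top view: stand ~(210,210), hinge (211,170), knob (252,188), eye (285,202) and latch (195,243). Candidates for the pin: black handle in the block (396,243), silver drift in the block (385,204), and red look-alikes (434,234) and (459,256). I choose the black handle in the block, and check it in close crops.

```bash
python3 - <<'E'
from h import *
im=cv2.imread("pics/top0.png")
cv2.imwrite("pics/c1.png",cv2.resize(im[145:270,140:305],None,fx=4.8,fy=4.8,interpolation=cv2.INTER_CUBIC))
a=cv2.resize(im[180:270,355:415],None,fx=6,fy=6,interpolation=cv2.INTER_CUBIC)
s=cv2.imread("pics/scene0.png"); b=cv2.resize(s[195:285,190:260+30],None,fx=4.3,fy=6,interpolation=cv2.INTER_CUBIC)
cv2.imwrite("pics/c2.png",np.hstack([a,b])); print(a.shape,b.shape)
E
```

```text
(540, 360, 3) (540, 430, 3)
```

View pics/c1.png

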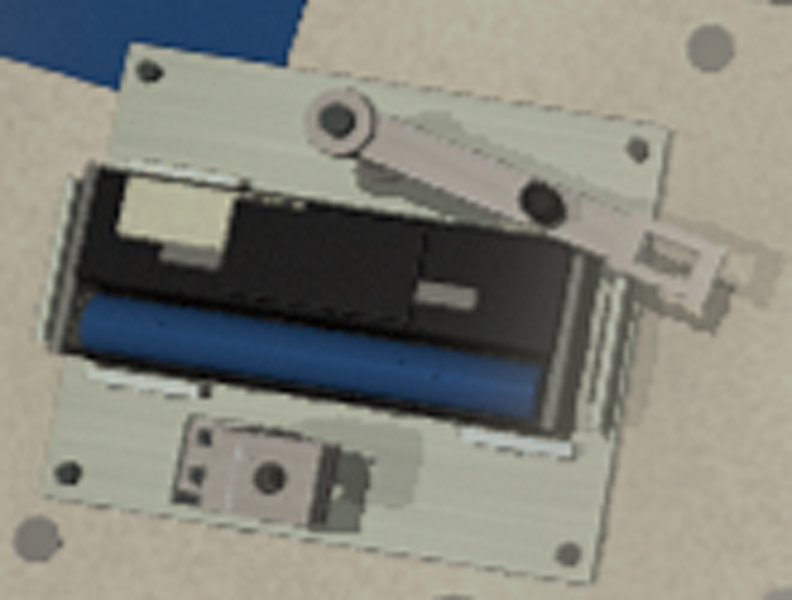

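View pics/c2.png

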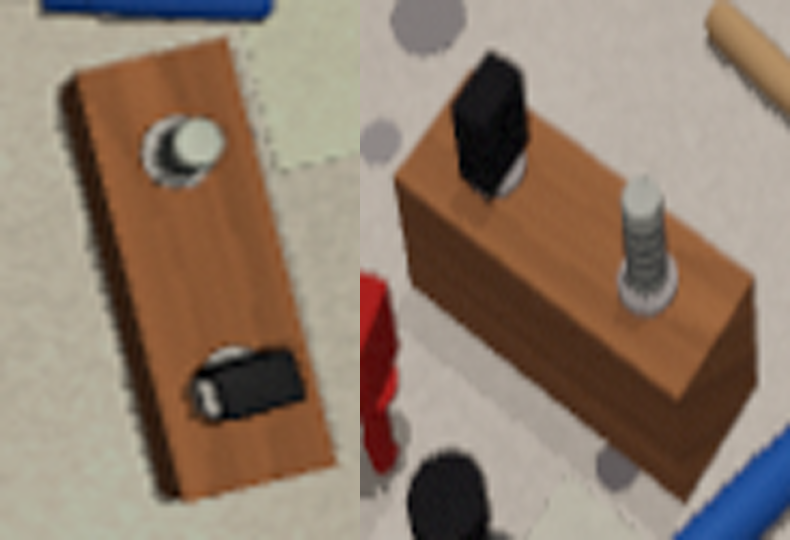

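```bash
python3 - <<'E'
from h import *
np.set_printoptions(precision=4,suppress=True)
d=np.load("top0.npy")
c=lambda x,y,ox,oy,s:(ox+(x+.5)/s-.5, oy+(y+.5)/s-.5)
A=lambda x,y:c(x,y,140,145,4.8)
B=lambda x,y:c(x,y,355,180,6)
C=[pt("top",*A(*p),z=.012) for p in((132,43),(670,130),(592,582),(42,495))]
print("corners",np.array(C)[:,:2],"cen",np.mean(C,0)[:2],[np.linalg.norm(C[i]-C[i-1])for i in range(4)])
for n,p,z in(("knob",(545,203),.138),("eye",(667,253),.1),("bore",(270,478),.111),("hinge",(337,120),.13)):
    u,v=A(*p); dd=d[int(round(v)),int(round(u))]
    print(n,pt("top",u,v,z=z)[:2],"depthpt",pt("top",u,v,d=dd))
# pin via depth
i,f=info("top")
vv,uu=np.mgrid[222:262,375:415]; P=np.array([pt("top",u,v,d=d[v,u]) for v,u in zip(vv.ravel(),uu.ravel())])
m=(P[:,2]>.1)&(P[:,2]<.125); Q=P[m]; print("pin top",m.sum(),Q.mean(0),cv2.minAreaRect(Q[:,:2].astype(np.float32)*1000))
for q in((78,72),(228,38),(335,465),(182,500)): print(pt("top",*B(*q),z=.066)[:2])
E
```

```text
corners [[ 0.7247  0.2841]
 [ 0.6716 -0.0089]
 [ 0.4296  0.0343]
 [ 0.4808  0.3266]] cen [0.5767 0.159 ] [np.float64(0.24762120447651667), np.float64(0.29773912384880175), np.float64(0.245767351149145), np.float64(0.2966573751890739)]
knob [0.6156 0.0382] depthpt [0.616  0.0387 0.1351]
eye [ 0.5949 -0.0155] depthpt [ 0.606  -0.0052 -0.0036]
bore [0.4887 0.1745] depthpt [0.4883 0.1841 0.0804]
hinge [0.6585 0.1389] depthpt [0.6619 0.1441 0.1115]
pin top 159 [ 0.4817 -0.2874  0.1102] ((481.6124267578125, -287.9750671386719), (21.744638442993164, 38.073463439941406), 15.127829551696777)
[ 0.6089 -0.2308]
[ 0.6218 -0.2928]
[ 0.4477 -0.3293]
[ 0.435  -0.2672]
```

Choice confirmed: black handle with its steel button (c2 ~(205,395)), button towards +y; the drift is the grooved round one. Stand: yaw ≈ -0.18, hinge ≈ (0.663,0.1435), bar ≈ 1.34 rad open, sizes consistent. First, go over the knob.

```bash
cat >> h.py <<'E'
def go(x,y,z,yaw):
    o=robot.observe(); Rt=R.from_euler('xyz',o["tool_rot"]); s=Rt.inv().apply(np.array([x,y,z])-o["tool_pos"])*100
    r=(Rt.inv()*R.from_euler('xyz',[np.pi,0,yaw])).as_rotvec(degrees=True)
    print("shift",s.round(2),"turn",r.round(1),"pos",o["tool_pos"].round(4),"F",o["contact_force"].round(1),"yaw",o["tool_rot"][2].round(3))
E
python3 -c "
from h import *
go(.6158,.0385,.22,2.737)"
```

```text
shift [ 60.67 -41.27   0.68] turn [-0.000e+00 -1.000e-01 -1.428e+02] pos [ 0.1272 -0.509   0.2261] F [0.  0.  0.3] yaw 0.245
```

```bash
python3 -m handwheel '[60.7,-41.3,0.6,0,0,-80,0, 60.7,-41.3,0.6,0,0,-80,0, 60.7,-41.3,0.6,0,0,-80,0, 60.7,-41.3,0.6,0,0,-80,0, 60.7,-41.3,0.6,0,0,-80,0, 60.7,-41.3,0.6,0,0,-80,0, 60.7,-41.3,0.6,0,0,-80,0, 60.7,-41.3,0.6,0,0,-80,0, 60.7,-41.3,0.6,0,0,-80,0, 60.7,-41.3,0.6,0,0,-80,0, 60.7,-41.3,0.6,0,0,-80,0, 60.7,-41.3,0.6,0,0,-80,0]' 10; python3 -c "
from h import *
go(.6158,.0385,.22,2.737)"
```

```text
time: 1.1
tool_pos: [0.461, -0.1343, 0.2225]
tool_rot: [-3.141, 0.0, 1.648]
contact_force: [-0.1, -1.6, -1.0]
opening: 0.0456
shift [16.04 16.77  0.24] turn [ -0.   -0.  -62.4] pos [ 0.461  -0.1343  0.2225] F [-0.1 -1.6 -1. ] yaw 1.648
```

```bash
python3 -m handwheel '[16,16.8,0.2,0,0,-62,0, 16,16.8,0.2,0,0,-62,0, 16,16.8,0.2,0,0,-62,0, 16,16.8,0.2,0,0,-62,0, 16,16.8,0.2,0,0,-62,0, 16,16.8,0.2,0,0,-62,0, 16,16.8,0.2,0,0,-62,0, 16,16.8,0.2,0,0,-62,0, 16,16.8,0.2,0,0,-62,0, 16,16.8,0.2,0,0,-62,0, 16,16.8,0.2,0,0,-62,0, 16,16.8,0.2,0,0,-62,0]'; python3 - <<'E'
from h import *
go(.6158,.0385,.108,2.737)
go(.6158,.0385,.22,2.737)
im,d=eyes.read_camera("scene"); cv2.imwrite("pics/s1.png",cv2.resize(im[80:230,300:500],None,fx=3.5,fy=3.5))
E
```

```text
time: 2.1
tool_pos: [0.6164, 0.035, 0.2204]
tool_rot: [-3.141, -0.0, 2.72]
contact_force: [-0.5, -0.1, -0.1]
opening: 0.0465
shift [ 0.19  0.3  11.24] turn [-0. -0. -1.] pos [0.6164 0.035  0.2204] F [-0.5 -0.1 -0.1] yaw 2.72
shift [0.2  0.3  0.04] turn [-0. -0. -1.] pos [0.6164 0.035  0.2204] F [-0.5 -0.1 -0.1] yaw 2.72
```

View pics/s1.png

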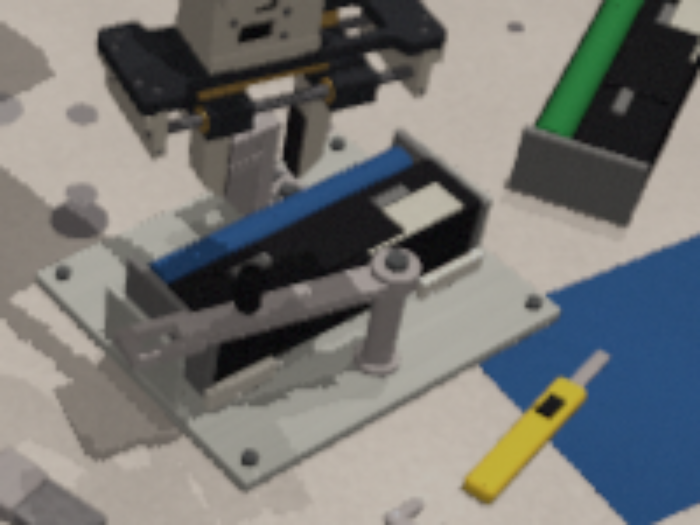

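Fingers straddle above the knob (248,285) along the bar. Descend and close lightly.

```bash
python3 -m handwheel '[0.2,0,4,0,0,0,0, 0.2,0.2,8,0,0,-1,0, 0.2,0.2,10,0,0,-1,0, 0.2,0.2,11.2,0,0,-1,0, 0.2,0.2,11.2,0,0,-1,0, 0.2,0.2,11.2,0,0,-1,1, 0.2,0.2,11.2,0,0,-1,1, 0.2,0.2,11.2,0,0,-1,1, 0.2,0.2,11.2,0,0,-1,1, 0.2,0.2,11.2,0,0,-1,1, 0.2,0.2,11.2,0,0,-1,1, 0.2,0.2,11.2,0,0,-1,1]' 8; python3 - <<'E'
from h import *
go(.6158,.0385,.108,2.737)
h=np.array([.6628,.1435]); o=robot.observe()["tool_pos"][:2]-h; print(np.linalg.norm(o),np.degrees(np.arctan2(*o[::-1])))
# knob arc in the tool frame
Rt=R.from_euler('xyz',robot.observe()["tool_rot"]); p=robot.observe()["tool_pos"]
for a in(15,30,45,60,68,72,75,77,79):
    r=R.from_euler('z',-a,degrees=True).apply([*o,0]); q=Rt.inv().apply(np.r_[h,p[2]]+r-p)*100; print(a,q.round(2),(q[:2]+h*0+p[:2]*0).round(2))
E
```

```text
time: 3.15
tool_pos: [0.618, 0.0414, 0.1103]
tool_rot: [3.134, 0.005, 2.741]
contact_force: [7.9, 13.9, -2.8]
opening: 0.0228
shift [ 0.09 -0.36  0.22] turn [0.4 0.3 0.2] pos [0.618  0.0414 0.1103] F [ 7.9 13.9 -2.8] yaw 2.741
0.11147750834078872 -113.6826203637524
15 [ 2.88  0.42 -0.01] [2.88 0.42]
30 [ 5.55  1.56 -0.01] [5.55 1.56]
45 [ 7.84  3.36 -0.01] [7.84 3.36]
60 [9.58 5.69 0.  ] [9.58 5.69]
68 [1.025e+01 7.100e+00 1.000e-02] [10.25  7.1 ]
72 [1.051e+01 7.830e+00 1.000e-02] [10.51  7.83]
75 [10.66  8.4   0.02] [10.66  8.4 ]
77 [10.75  8.77  0.02] [10.75  8.77]
79 [10.83  9.16  0.02] [10.83  9.16]
```

```bash
python3 -m handwheel '[0,0.2,0,0,0,0,1, 0,0.4,0,0,0,0,1, 0,0.4,0,0,0,0,1, 0,0.4,0,0,0,0,1]' 8
```

```text
time: 3.48
tool_pos: [0.6189, 0.0437, 0.1102]
tool_rot: [3.137, 0.004, 2.741]
contact_force: [3.4, 9.3, -1.6]
opening: 0.0173
```

```bash
python3 -m handwheel '[0.98,0.24,0,0,0,5,1, 1.94,0.37,0,0,0,10,1, 2.9,0.58,0,0,0,15,1, 3.83,0.88,0,0,0,20,1, 4.73,1.25,0,0,0,25,1, 5.6,1.7,0,0,0,30,1, 6.42,2.23,0,0,0,35,1, 7.2,2.82,0,0,0,40,1, 7.92,3.48,0,0,0,45,1, 8.58,4.2,0,0,0,50,1, 8.58,4.2,0,0,0,50,1, 8.58,4.2,0,0,0,50,1]'; python3 - <<'E'
from h import *
o=robot.observe(); print(o["tool_pos"],np.degrees(o["tool_rot"][2]),o["contact_force"],o["opening"])
im,d=eyes.read_camera("top"); cv2.imwrite("pics/t1.png",cv2.resize(im[145:270,140:305],None,fx=3.5,fy=3.5))
E
```

```text
time: 4.48
tool_pos: [0.5553, 0.1139, 0.1101]
tool_rot: [3.139, 0.001, 1.871]
contact_force: [-0.7, 0.2, 6.1]
opening: 0.0177
[0.55530089 0.11388092 0.11012409] 107.21002026376182 [-0.66083033  0.2221919   6.09872783] 0.017696459346542567
```

View pics/t1.png

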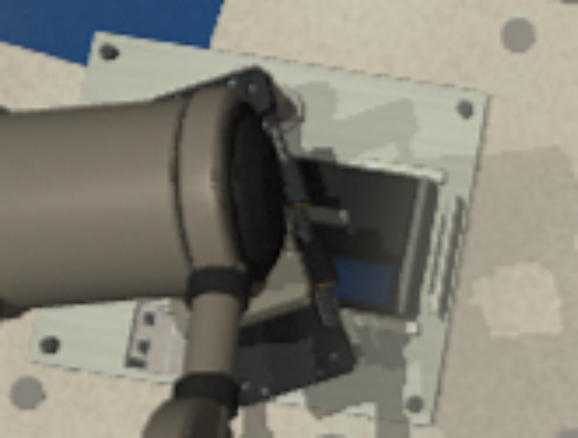

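```bash
python3 -m handwheel '[0.98,0.04,0,0,0,5,1, 1.94,0.17,0,0,0,10,1, 2.9,0.38,0,0,0,15,1, 3.65,0.61,0,0,0,19,1, 4.02,0.74,0,0,0,21,1, 4.38,0.89,0,0,0,23,1, 4.38,0.89,0,0,0,23,1, 4.38,0.89,0,0,0,23,1]'; python3 -m handwheel '[0.1,0,0,0,0,0.5,1, 0.2,0,0,0,0,1,1, 0.2,0,0,0,0,1,1, 0.3,0.01,0,0,0,1.5,1, 0.4,0.01,0,0,0,2,1, 0.4,0.01,0,0,0,2,1]'
```

```text
time: 5.2
tool_pos: [0.5508, 0.1579, 0.1101]
tool_rot: [3.14, -0.001, 1.469]
contact_force: [-2.7, 0.9, 7.9]
opening: 0.0176
time: 5.7
tool_pos: [0.5512, 0.1615, 0.11]
tool_rot: [3.14, -0.0, 1.433]
contact_force: [-2.7, -1.0, 8.4]
opening: 0.0176
```

```bash
python3 -m handwheel '[0.1,0,0,0,0,0.5,1, 0.2,0,0,0,0,1,1, 0.2,0,0,0,0,1,1]'; python3 -m handwheel '[0.1,0,0,0,0,0.5,1, 0.2,0,0,0,0,1,1, 0.2,0,0,0,0,1,1]';python3 -m handwheel '[0.1,0,0,0,0,0.5,1, 0.1,0,0,0,0,0.5,1, 0.1,0,0,0,0,0.5,1]'
```

```text
time: 5.95
tool_pos: [0.5515, 0.1634, 0.1101]
tool_rot: [3.14, -0.0, 1.416]
contact_force: [-2.1, -0.3, 8.3]
opening: 0.0176
time: 6.2
tool_pos: [0.5516, 0.1646, 0.11]
tool_rot: [3.14, 0.001, 1.399]
contact_force: [-3.2, -4.0, 9.5]
opening: 0.0176
time: 6.45
tool_pos: [0.5517, 0.1649, 0.1099]
tool_rot: [3.141, 0.002, 1.39]
contact_force: [-3.4, -5.2, 9.1]
opening: 0.0178
```

```bash
python3 -m handwheel '[0.1,0,0,0,0,0,1, 0.1,0,0,0,0,0,1, 0.1,0,0,0,0,0,1]';  python3 -m handwheel '[-0.15,0,0,0,0,0,1, -0.15,0,0,0,0,0,1, -0.15,0,0,0,0,0,0, -0.15,0,0,0,0,0,0, -0.15,0,-3,0,0,0,0, -0.15,0,-7,0,0,0,0,-0.15,0,-11,0,0,0,0,-0.15,0,-11,0,0,0,0]'
python3 - <<'E'
from h import *
go(.4820,-.2870,.2,.262)
E
```

```text
time: 6.7
tool_pos: [0.5517, 0.1654, 0.1098]
tool_rot: [3.141, 0.003, 1.39]
contact_force: [-4.9, -8.0, 7.9]
opening: 0.0175
time: 7.37
tool_pos: [0.555, 0.1669, 0.2268]
tool_rot: [3.128, -0.005, 1.389]
contact_force: [1.7, -0.0, 1.3]
opening: 0.0453
shift [-45.98   0.99   2.48] turn [ 0.5 -0.7 64.6] pos [0.555  0.1669 0.2268] F [ 1.7 -0.   1.3] yaw 1.389
```

```bash
python3 -m handwheel '[-46,0.8,2,0,0,64,-1, -46,0.8,2,0,0,64,-1, -46,0.8,2,0,0,64,-1, -46,0.8,2,0,0,64,-1, -46,0.8,2,0,0,64,-1, -46,0.8,2,0,0,64,-1, -46,0.8,2,0,0,64,-1, -46,0.8,2,0,0,64,-1, -46,0.8,2,0,0,64,-1, -46,0.8,2,0,0,64,-1, -46,0.8,2,0,0,64,-1, -46,0.8,2,0,0,64,-1]'
python3 - <<'E'
from h import *
go(.4815,-.2855,.2,.262)
im,d=eyes.read_camera("top"); cv2.imwrite("pics/t2.png",im); np.save("t2.npy",d)
a=cv2.resize(im[150:260,150:270],None,fx=5,fy=5,interpolation=cv2.INTER_CUBIC)
cv2.imwrite("pics/t2c.png",a)
E
```

```text
time: 8.37
tool_pos: [0.4738, -0.2941, 0.1978]
tool_rot: [3.139, 0.001, 0.266]
contact_force: [-0.4, -0.1, -0.6]
opening: 0.092
shift [ 0.97 -0.63 -0.22] turn [0.1 0.1 0.2] pos [ 0.4738 -0.2941  0.1978] F [-0.4 -0.1 -0.6] yaw 0.266
```

View pics/t2c.png

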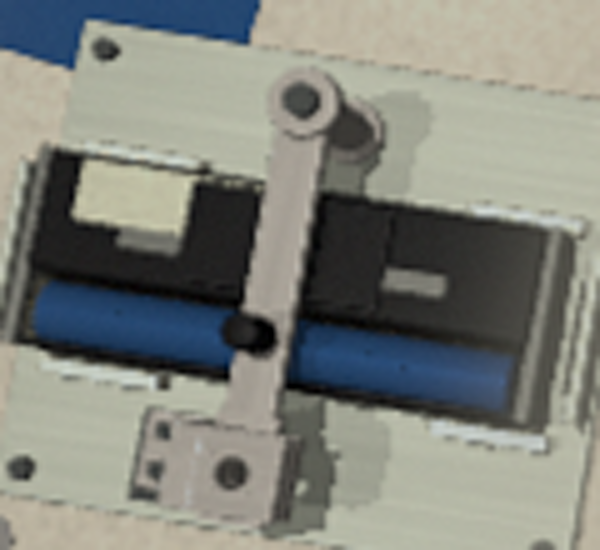

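Bar lies across in the latch; knob top ~(243,331), bore ~(232,473) in the crop. Compare camera and felt positions.

```bash
python3 - <<'E'
from h import *
np.set_printoptions(precision=4,suppress=True)
A=lambda x,y:(150+(x+.5)/5-.5,150+(y+.5)/5-.5)
k=pt("top",*A(243,331),z=.138); b=pt("top",*A(232,473),z=.111); 
print("knob",k,"bore",b,"hingetop",pt("top",*A(300,100),z=.113))
x=np.array([.984,-.177]);print("knob->bore along bar",(b-k)[:2]@x,(b-k)[:2]@[.177,.984])
print("knob by depth blob:")
d=np.load("t2.npy"); vv,uu=np.mgrid[205:228,186:212]
P=np.array([pt("top",u,v,d=d[v,u]) for v,u in zip(vv.ravel(),uu.ravel())]); Q=P[(P[:,2]>.128)&(P[:,2]<.15)]; print(len(Q),Q.mean(0),Q[:,:2].min(0),Q[:,:2].max(0))
d0=np.load("top0.npy"); vv,uu=np.mgrid[175:200,240:265]
P=np.array([pt("top",u,v,d=d0[v,u]) for v,u in zip(vv.ravel(),uu.ravel())]); Q=P[(P[:,2]>.128)&(P[:,2]<.15)]; print("open knob",len(Q),Q.mean(0))
# pin gripper check: finger tips now in image?
vv,uu=np.mgrid[175:290,340:470]; P=np.array([pt("top",u,v,d=d[v,u]) for v,u in zip(vv.ravel(),uu.ravel())]); Q=P[(P[:,2]>.1)&(P[:,2]<.125)]; print("pin vis",len(Q))
E
```

```text
knob [0.5523 0.1616 0.138 ] bore [0.4886 0.1742 0.111 ] hingetop [0.6617 0.1442 0.113 ]
knob->bore along bar -0.06484751403358163 0.0010477964153793502
knob by depth blob:
54 [0.5529 0.1636 0.1361] [0.5451 0.1561] [0.5615 0.1714]
open knob 52 [0.6179 0.0425 0.1358]Traceback (most recent call last):
  File "<stdin>", line 13, in <module>
  File "h.py", line 10, in pt
    i,f=info(n); r=rot(i["attitude"])@np.array([(u-i["cx"])/f,(v-i["cy"])/f,1]); p=np.array(i["position"])
        ~~~~^^^
  File "h.py", line 5, in info
    i=eyes.camera_info(n); f=200/np.tan(np.radians(i["fovy"])/2); return i,f
ValueError: time passes only in moves, steps and waits
```

```bash
python3 -m handwheel '[0.9,-0.6,2,0,0,0,-1, 0.9,-0.6,4,0,0,0,-1, 0.9,-0.6,6,0,0,0,-1, 0.9,-0.6,6,0,0,0,-1]' 30; python3 - <<'E'
from h import *
go(.481,-.286,.0735,.264)
im,d=eyes.read_camera("scene"); cv2.imwrite("pics/s2.png",cv2.resize(im[170:290,160:300],None,fx=4.5,fy=4.5,interpolation=cv2.INTER_CUBIC))
E
```

```text
time: 8.75
tool_pos: [0.481, -0.2764, 0.1349]
tool_rot: [-3.135, 0.004, 0.273]
contact_force: [-0.4, 1.1, -1.2]
opening: 0.0922
shift [-0.23  0.96  6.13] turn [-0.4  0.2  0.5] pos [ 0.481  -0.2764  0.1349] F [-0.4  1.1 -1.2] yaw 0.273
```

View pics/s2.png

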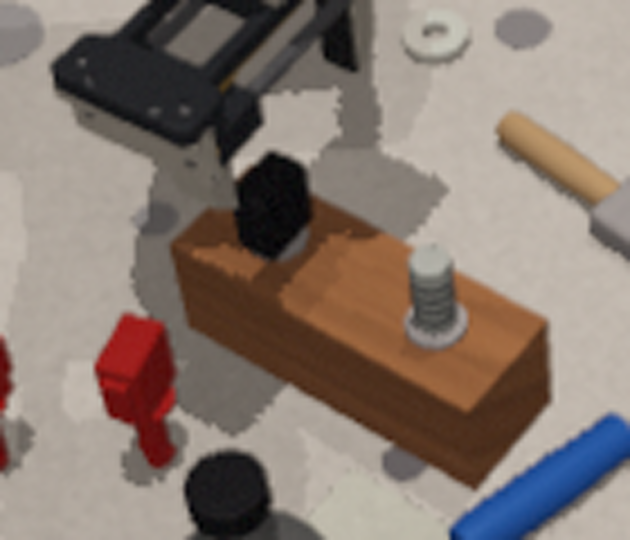

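Fingers are either side of the pin (275,205), red ones are clear. Correct the 1 cm, descend, grip.

```bash
python3 -m handwheel '[-0.2,0.9,0,0,0,0,-1, -0.2,0.9,2,0,0,0,-1, -0.2,0.9,4,0,0,0,-1, -0.2,0.9,6.1,0,0,0,-1,-0.2,0.9,6.1,0,0,0,-1]' 30; python3 -c "
from h import *
go(.481,-.286,.0735,.264)"
```

```text
time: 9.22
tool_pos: [0.4822, -0.2878, 0.0757]
tool_rot: [-3.139, 0.002, 0.271]
contact_force: [-1.3, 0.5, -0.4]
opening: 0.0916
shift [-0.06 -0.21  0.22] turn [-0.2  0.1  0.4] pos [ 0.4822 -0.2878  0.0757] F [-1.3  0.5 -0.4] yaw 0.271
```

```bash
python3 -m handwheel '[0,-0.2,0,0,0,0,-1, 0,-0.2,0,0,0,0,1, 0,-0.2,0,0,0,0,1, 0,-0.2,0,0,0,0,1, 0,-0.2,0,0,0,0,1, 0,-0.2,0,0,0,0,1, 0,-0.2,0,0,0,0,1, 0,-0.2,0,0,0,0,1,0,-0.2,0,0,0,0,1,0,-0.2,0,0,0,0,1]' 30;  python3 -c "
from h import *
go(.481,-.286,.0735,.264)"
```

```text
time: 10.05
tool_pos: [0.4826, -0.2865, 0.0776]
tool_rot: [3.141, -0.0, 0.271]
contact_force: [0.0, -1.0, 0.2]
opening: 0.0366
shift [-0.14 -0.09  0.41] turn [ 0.  -0.   0.4] pos [ 0.4826 -0.2865  0.0776] F [ 0.  -1.   0.2] yaw 0.271
```

```bash
python3 -m handwheel '[0,0,0,0,0,0,1,0,0,0,0,0,0,1,0,0,0,0,0,0,1]' 30
```

```text
time: 10.3
tool_pos: [0.4826, -0.2866, 0.0776]
tool_rot: [3.141, -0.0, 0.271]
contact_force: [0.3, -1.1, -0.2]
opening: 0.0337
```

```bash
python3 -m handwheel '[0,0,-2,0,0,0,1, 0,0,-5,0,0,0,1, 0,0,-9,0,0,0,1, 0,0,-13,0,0,0,1, 0,0,-16,0,0,0,1, 0,0,-16,0,0,0,1,0,0,-16,0,0,0,1]' 30; python3 - <<'E'
from h import *
go(.4877,.1765,.235,.271)
d=np.load("t2.npy")
for x,y in((150,450),(150,470),(180,470),(215,455),(215,490),(260,470)):
    u,v=(150+(x+.5)/5-.5,150+(y+.5)/5-.5); print(x,y,pt("top",u,v,d=d[round(v),round(u)]).round(4))
im,dd=eyes.read_camera("scene"); cv2.imwrite("pics/s3.png",cv2.resize(im[100:270,160:310],None,fx=3.5,fy=3.5,interpolation=cv2.INTER_CUBIC))
E
```

```text
time: 10.88
tool_pos: [0.483, -0.2866, 0.239]
tool_rot: [3.139, -0.002, 0.271]
contact_force: [0.6, -0.5, -3.0]
opening: 0.0339
shift [ 12.86 -44.49   0.31] turn [ 0.1 -0.1  0. ] pos [ 0.483  -0.2866  0.239 ] F [ 0.6 -0.5 -3. ] yaw 0.271
150 450 [0.5    0.2439 0.0216]
150 470 [0.4899 0.2443 0.0199]
180 470 [0.4904 0.1985 0.1098]
215 455 [0.497  0.1822 0.1105]
215 490 [0.481  0.1817 0.1114]
260 470 [0.4898 0.1619 0.1089]
```

View pics/s3.png

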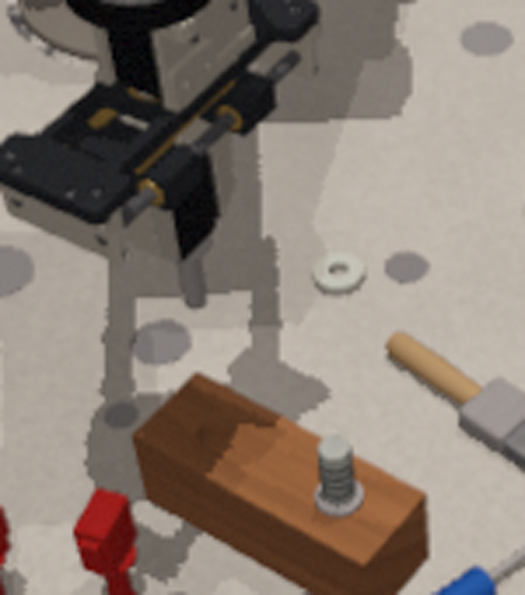

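Pin is in hand, upright, nose ~(194,301). Move over the latch, and compare the nose's pixel with prediction.

```bash
python3 - <<'E'
from h import *
for t in(-3,0,3):
    p=np.array([.483,-.2866,.1804])+t*.001*np.array([.963,.268,0]); q=pix("scene",p); print(t,(q-[160,100])*3.5+1.25)
E
python3 -m handwheel '[12.8,-44.5,0.3,0,0,0,1, 12.8,-44.5,0.3,0,0,0,1, 12.8,-44.5,0.3,0,0,0,1, 12.8,-44.5,0.3,0,0,0,1, 12.8,-44.5,0.3,0,0,0,1, 12.8,-44.5,0.3,0,0,0,1, 12.8,-44.5,0.3,0,0,0,1, 12.8,-44.5,0.3,0,0,0,1, 12.8,-44.5,0.3,0,0,0,1, 12.8,-44.5,0.3,0,0,0,1, 12.8,-44.5,0.3,0,0,0,1, 12.8,-44.5,0.3,0,0,0,1]'
python3 -m handwheel '[0,0,0,0,0,0,1, 0,0,0,0,0,0,1,0,0,0,0,0,0,1,0,0,0,0,0,0,1]'
python3 -c "
from h import *
go(.4877,.1765,.19,.271)"
```

```text
-3 [193.09523474 302.0598898 ]
0 [197.27861367 303.96099803]
3 [201.46991089 305.86570467]
time: 11.93
tool_pos: [0.4848, 0.1824, 0.2321]
tool_rot: [-3.139, 0.004, 0.276]
contact_force: [-0.6, -0.6, -1.6]
opening: 0.0342
time: 12.27
tool_pos: [0.4868, 0.175, 0.2341]
tool_rot: [3.141, 0.001, 0.269]
contact_force: [-0.2, 0.1, -1.6]
opening: 0.0335
shift [ 0.13 -0.12  4.41] turn [ 0.   0.1 -0.1] pos [0.4868 0.175  0.2341] F [-0.2  0.1 -1.6] yaw 0.269
```

```bash
python3 -m handwheel '[0.1,-0.1,2.5,0,0,0,1, 0.1,-0.1,2.5,0,0,0,1,0.1,-0.1,2.5,0,0,0,1,0.1,-0.1,2.5,0,0,0,1]'; python3 - <<'E'
from h import *
o=robot.observe(); p=o["tool_pos"]; print(p)
im,d=eyes.read_camera("scene"); cv2.imwrite("pics/s4full.png",im)
n=pix("scene",p-[0,0,.0586]); b=pix("scene",[.4877,.1765,.111]); print(n,b)
c=((n+b)/2).astype(int); x0,y0=c[0]-40,c[1]-35; print("origin",x0,y0)
cv2.imwrite("pics/s4.png",cv2.resize(im[y0:y0+70,x0:x0+80],None,fx=8,fy=8,interpolation=cv2.INTER_CUBIC)); print((n-[x0,y0])*8+3.5,(b-[x0,y0])*8+3.5)
E
```

```text
time: 12.6
tool_pos: [0.4878, 0.1771, 0.2102]
tool_rot: [3.141, -0.0, 0.27]
contact_force: [-1.6, 0.7, -1.4]
opening: 0.0336
[0.48781357 0.17711845 0.21022593]
[367.11201119 101.55574297] [365.43877284 114.52692432]
origin 326 73
[332.39608951 231.94594378] [319.01018274 335.71539453]
```

View pics/s4.png

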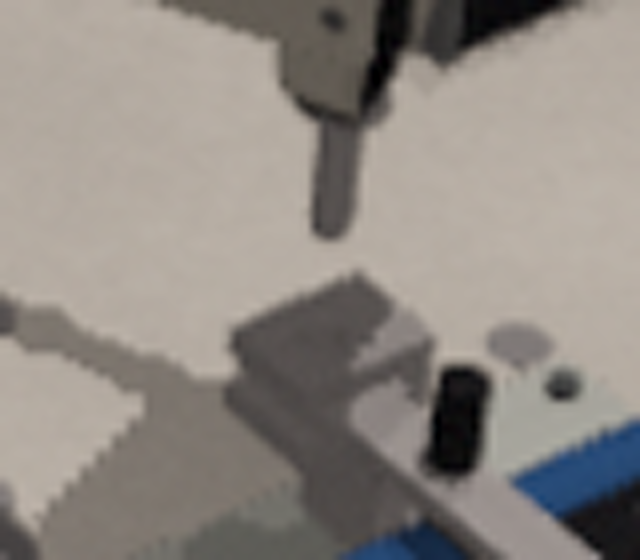

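Latch plate top seen at (235..432, 275..405), bore in shadow and unreadable here; the nose agrees with prediction to about 1 mm. Now feel.

```bash
python3 -m handwheel '[0,0,2,0,0,0,1, 0,0,3.2,0,0,0,1, 0,0,3.7,0,0,0,1,0,0,3.7,0,0,0,1,0,0,3.7,0,0,0,1]'; python3 -m handwheel '[0,0,0.15,0,0,0,1,0,0,0.3,0,0,0,1,0,0,0.3,0,0,0,1]'; python3 -m handwheel '[0,0,0.15,0,0,0,1,0,0,0.3,0,0,0,1,0,0,0.3,0,0,0,1]'
```

```text
time: 13.07
tool_pos: [0.488, 0.1779, 0.1734]
tool_rot: [3.141, -0.001, 0.271]
contact_force: [-0.4, 0.6, -1.4]
opening: 0.0339
time: 13.32
tool_pos: [0.4876, 0.1779, 0.1699]
tool_rot: [3.141, -0.001, 0.271]
contact_force: [-0.3, -1.1, -1.5]
opening: 0.0343
time: 13.57
tool_pos: [0.4882, 0.1777, 0.1668]
tool_rot: [3.141, -0.002, 0.271]
contact_force: [2.3, -1.2, -1.5]
opening: 0.0337
```

```bash
python3 -m handwheel '[0,0,0.15,0,0,0,1,0,0,0.3,0,0,0,1,0,0,0.3,0,0,0,1]'; python3 -m handwheel '[0,0,0.15,0,0,0,1,0,0,0.3,0,0,0,1,0,0,0.3,0,0,0,1]'
```

```text
time: 13.82
tool_pos: [0.4881, 0.1776, 0.1635]
tool_rot: [3.141, -0.001, 0.271]
contact_force: [3.3, -1.9, -1.3]
opening: 0.0338
time: 14.07
tool_pos: [0.4883, 0.1775, 0.1606]
tool_rot: [3.141, -0.002, 0.271]
contact_force: [4.6, -2.7, -0.8]
opening: 0.034
```

Nose is in the bore at first try. Comply sideways (side force 5 N) and continue.

```bash
python3 -m handwheel '[0.08,0.09,0,0,0,0,1,0.08,0.09,0.2,0,0,0,1,0.08,0.09,0.4,0,0,0,1,0.08,0.09,0.4,0,0,0,1]'; python3 -m handwheel '[0,0,0.2,0,0,0,1,0,0,0.4,0,0,0,1,0,0,0.4,0,0,0,1]'
```

```text
time: 14.4
tool_pos: [0.4885, 0.1772, 0.1561]
tool_rot: [3.141, 0.0, 0.271]
contact_force: [4.3, -1.9, -2.3]
opening: 0.0338
time: 14.65
tool_pos: [0.4886, 0.1772, 0.1522]
tool_rot: [3.141, -0.0, 0.271]
contact_force: [3.8, -1.6, -3.6]
opening: 0.0338
```

```bash
python3 -m handwheel '[0.08,0.06,0,0,0,0,1,0.08,0.06,0.2,0,0,0,1,0.08,0.06,0.4,0,0,0,1,0.08,0.06,0.4,0,0,0,1]'; python3 -m handwheel '[0,0,0.2,0,0,0,1,0,0,0.4,0,0,0,1,0,0,0.4,0,0,0,1]'
```

```text
time: 14.98
tool_pos: [0.4888, 0.1769, 0.1479]
tool_rot: [-3.141, 0.002, 0.271]
contact_force: [2.1, 0.1, -2.6]
opening: 0.0339
time: 15.23
tool_pos: [0.4889, 0.1768, 0.144]
tool_rot: [-3.141, 0.001, 0.271]
contact_force: [-0.2, 0.3, -1.1]
opening: 0.034
```

```bash
python3 -m handwheel '[0,0,0.2,0,0,0,1,0,0,0.4,0,0,0,1,0,0,0.6,0,0,0,1,0,0,0.8,0,0,0,1,0,0,0.8,0,0,0,1]'; python3 -m handwheel '[0,0,0.2,0,0,0,1,0,0,0.4,0,0,0,1,0,0,0.6,0,0,0,1,0,0,0.8,0,0,0,1,0,0,0.8,0,0,0,1]'
```

```text
time: 15.65
tool_pos: [0.4891, 0.1768, 0.1361]
tool_rot: [-3.142, 0.001, 0.271]
contact_force: [0.3, -0.4, -1.6]
opening: 0.0338
time: 16.07
tool_pos: [0.4892, 0.1768, 0.1281]
tool_rot: [3.142, 0.001, 0.271]
contact_force: [0.2, -0.3, -1.8]
opening: 0.034
```

```bash
python3 -m handwheel '[0,0,0.2,0,0,0,1,0,0,0.4,0,0,0,1,0,0,0.4,0,0,0,1]'; python3 -m handwheel '[0,0,0.1,0,0,0,1,0,0,0.2,0,0,0,1,0,0,0.2,0,0,0,1]'; python3 -m handwheel '[0,0,0.1,0,0,0,1,0,0,0.1,0,0,0,1,0,0,0.1,0,0,0,1]'
```

```text
time: 16.32
tool_pos: [0.4892, 0.1768, 0.1242]
tool_rot: [3.142, 0.001, 0.271]
contact_force: [0.3, -0.7, -1.7]
opening: 0.034
time: 16.57
tool_pos: [0.4895, 0.1769, 0.1226]
tool_rot: [3.142, -0.0, 0.271]
contact_force: [0.4, -0.1, -0.7]
opening: 0.0338
time: 16.82
tool_pos: [0.4896, 0.1769, 0.1225]
tool_rot: [3.141, -0.001, 0.271]
contact_force: [-2.0, -0.8, 5.0]
opening: 0.0338
```

Shoulder on the plate at the predicted height (0.1225), 6-7 N. Hold, release, retreat.

```bash
python3 -m handwheel '[0,0,0,0,0,0,1,0,0,0,0,0,0,1,0,0,0,0,0,0,1,0,0,-0.1,0,0,0,0.1,0,0,-0.1,0,0,0,-0.2,0,0,-0.1,0,0,0,-0.2,0,0,-0.1,0,0,0,-0.2,0,0,-0.1,0,0,0,-0.2,0,0,-0.1,0,0,0,-0.2]'; python3 -m handwheel '[0,0,-2,0,0,0,-0.2,0,0,-5,0,0,0,-0.2,0,0,-9,0,0,0,-0.2,-5,0,-12,0,0,0,-0.2,-9,3,-12,0,0,0,-0.2,-12,7,-12,0,0,0,-0.2,-12,11,-12,0,0,0,-0.2,-12,15,-12,0,0,0,-0.2,-12,18,-12,0,0,0,-0.2,-12,18,-12,0,0,0,-0.2,-12,18,-12,0,0,0,-0.2]'; python3 - <<'E'
from h import *
im,d=eyes.read_camera("scene"); b=cv2.resize(im[85:185,310:440],None,fx=4,fy=4,interpolation=cv2.INTER_CUBIC)
t,dt=eyes.read_camera("top"); a=cv2.resize(t[190:270,160:230],None,fx=4,fy=5,interpolation=cv2.INTER_CUBIC)
cv2.imwrite("pics/f.png",np.hstack([b,a[:400]]))
print(robot.observe()["tool_pos"],robot.observe()["contact_force"])
vv,uu=np.mgrid[225:260,178:215]; i,f=info("top"); Rm=rot(i["attitude"])
P=np.array([i["position"]+Rm@np.array([(u-i["cx"])/f,(v-i["cy"])/f,1])*dt[v,u] for v,u in zip(vv.ravel(),uu.ravel())]); Q=P[(P[:,2]>.148)&(P[:,2]<.17)]; print(len(Q),Q.mean(0))
E
```

```text
time: 17.57
tool_pos: [0.4894, 0.1767, 0.1225]
tool_rot: [3.141, 0.0, 0.271]
contact_force: [-0.4, 0.5, -0.1]
opening: 0.0547
time: 18.48
tool_pos: [0.4223, -0.0309, 0.2426]
tool_rot: [3.141, -0.0, 0.266]
contact_force: [0.4, 0.3, 0.1]
opening: 0.0546
[ 0.42168998 -0.02820511  0.24237639] [ 0.17451996  0.94825514 -0.21783325]
165 [0.48912166 0.17369485 0.1550955 ]
```

View pics/f.png

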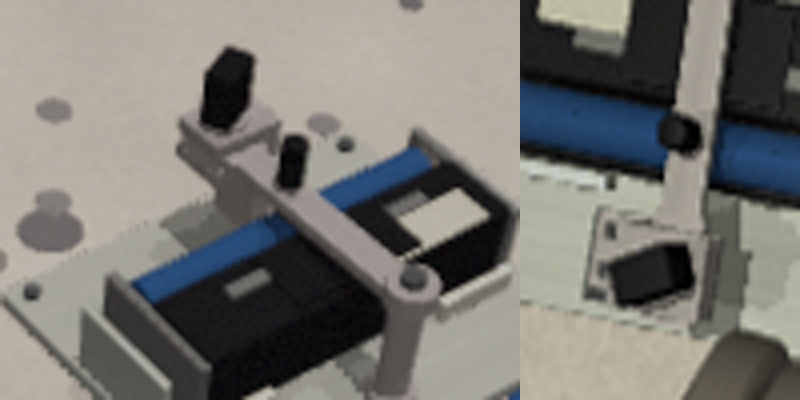

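The pin stands upright on the latch (225,90), handle top measured at 0.155 m (expected 0.157, and the camera reads about 2 mm low on the knob too). The bar is in the latch and the cartridge is in place.

```bash
python3 -c "
from cell import robot
print(robot.hand_in())"
```

```text
the job is handed in; nothing more can be done
None
```

The cartridge is locked down and the job is handed in, at about 18.6 s of the 72 s allowed; the hand-in gave no verdict.

- **Bar:** I swung it by its knob with a light grip until it came up against the column. The felt force rose gently to about 9 N, and the bar ended within about 0.02 rad of square.
- **Pin:** I took the black-handled pin from the block, with the grip closed to 34 mm so the button was flush. It found the bore on the first try, with side forces around 5 N. The shoulder seated at the predicted height with about 6–7 N, and then I let go and backed away.

**Last checks:**
- The pictures show the pin upright on the latch, the bar in the latch and the cartridge in place.
- The tool force is near zero, with the gripper clear.
- The camera put the handle's top at 0.155 m against 0.157 m expected. The same camera read the knob's top about 2 mm low, so I did not count this against the fit.
- I did not see the button spring out in a close-up. I infer it from the release and from the pin being fully home.
- Early pixel readings of the knob were off by about 5 mm from where I felt it. Depth data brought that to about 1.5 mm, and I used the felt positions.

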